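Screw the copper lid onto the puzzle canister

ROBOT

A 6-joint arm with a two-finger parallel gripper is mounted at the origin on the work surface. World frame = base frame: x ahead of the robot, y to its left, z up, the work surface at z = 0. Lengths are in m, angles in degrees, forces in N, time in s.
With the tool pointing down it reaches from about 0.35 to 0.8 m from the base axis. Payload 7.3 kg.
Tool frame: the origin (TCP) lies at the very end of the fingers, on their centre line; the grasp point (between the pads) lies 19 mm behind it (manip.hold_point_z is the z of the grasp point in the tool frame, in m); z points along the fingers, y is the line along which they close (so a half turn about z gives the same grasp; the last joint's range is limited). The gripper opens to 85 mm and grips with 20 to 120 N. Pads are 22 mm wide; open, the fingers measure 114 mm over their backs; the gripper's body (76 mm by 85 mm) begins 54 mm behind the grasp point. The pads swing forward as they close: fully open they stand 13 mm farther back than shut.
Start: joints at [63.541, 19.595, 87.324, -0, 73.075, -8.365], TCP at [0.163, 0.499, 0.231] pointing down, gripper open.
Joint ranges: [-145.02, 145.02], [-44.19, 115.74], [2.07, 154.8], [-57.11, 237.11], [16.16, 152.29], [-177.93, 177.93]. Speed limits (degrees/s): [147.25, 147.25, 180, 180, 180, 180].

INTERFACE

Orientations are given as [roll, pitch, yaw] about the fixed x, y, z axes, in that order (R = Rz(yaw) Ry(pitch) Rx(roll)).
In Python, from station import monitor, cams, ticket, manip gives the robot as it stands.
- The arm moves only by the tool send_rows, never from a script. Its argument "targets" is a list of rows, each an object with "delta_pos": the shift along the tool's x, y, z in cm, a list of three; "spin": the turn about the tool's z in rad; "hand": the opening, from -1 (shut) to 1 (fully open). A call has 1 to 8 rows; each row shifts and turns the commanded pose from where the row before left it, along the tool's axes as they then stand; what a row does not reach is not made up. A row lasts 1/10 s, in which the tool goes at most 50 mm and 8.59 degrees, less where a joint would pass 70% of its speed; a pose out of reach is approached as far as the arm can. A call is refused whole if a number of a shift passes 5 or a number of a turn 0.15, either way. A call with a gripper value outside its range is refused whole. The fingers move at their own pace and stop on an object; "grip_force" is the grip in N (left out, the last holds). Time passes only in rows, so rows that do not move let the fingers close. It gives the time, the measured TCP pose, the force, the opening and the grip force at its end, in the units of the state.
- monitor.get_obs(): the state, without advancing time (a new reading comes with each control period).
- cams.read_camera(name): name is "scene" or "top" or "wrist"; returns a dict with "img" (420x560x3 uint8, blue, green, red), "depth" (420x560 float32, m along the optical axis (not along the pixel's ray), 0 where there is no reading), "mtx" (3x3 intrinsics, pixels), "origin" and "rotation" of the camera in the world; the wrist camera has in their place "hand_eye" (4x4, takes a point from camera to tool coordinates, whose origin is the TCP and whose axes are the flange's). Camera axes: x right, y down, z forward; pixel columns grow to the right and rows downward; lengths in m; the calibration is good to about 2 mm. A picture is of the moment at which its call begins: read the wrist's pose just before it.
- ticket.sign_off(): hands the job in; it is judged then, once.
Trained networks look in the newest picture that a camera, given by its name, has taken for a name from the list of things; names that differ only in an ending like _2 or _b are one class to them, and where a whole thing is asked for, a point or a joint stands for the part that bears it (a point fixed in the world has none). Each returns a list of dicts, best first, with "confidence" (0 to 1); they miss things now and then, are a little off and sometimes report something else, mostly with a low value. They report only what shows in the picture. A call takes as long as a camera call. They do not tell look-alikes from the thing itself.
- cams.find_in(camera, query): "xyz" ([x, y, z] in m, in the coordinates of the camera as it stood for that picture, good to about 4 mm: the middle of the surface that is visible of it).
- cams.mark_of(camera, query): "xyz" ([x, y, z] in m, in the coordinates of the camera as it stood for that picture, good to about 4 mm: a listed point, or the origin of a listed thing).
The state is a dict: "clock": time; "qpos": joint angles; "qd": joint speeds; "effort": joint torques, N m; "position": TCP position; "ee_rot": TCP orientation; "contact_force": force on the tool from outside, world axes, zero at the start; "wrist_torque": the same for the moment, N m; "width": finger opening in m; "gripper_force": force on a finger pad.
Only numpy, scipy, OpenCV 4.12 (cv2) and the standard library are available. Lean on these libraries where they do the work, as an engineer would, in place of code of your own. Each camera call takes 0.05 s, during which the arm holds its last target. There are 200 camera calls.

TASK

Close the copper canister with its screw lid. Set the lid on the neck, turn it gently backward (anticlockwise seen from above) until you feel it drop into the thread starts, then run it forward (clockwise) until the skirt sits fully home on the shoulder, and let go. Never force it, and leave the pine box, the glass weight and the thimble cup where they are.

Things in the scene. Friction and masses are not known exactly. Their poses are not given: they have to be found in the camera images.
- canister: Fixed round copper canister. Origin: centre of its underside, z up. All sizes in mm. Body radius 36; flat shoulder 70 above the table. An open neck (outer radius 20.5, tapering to 16.5 at the mouth) rises 31 above the shoulder and carries a three-start thread, outer radius 26.5. How the starts lie about the axis relative to the canister's frame is not given: find them by turning.
- shoulder (a point): Point on the canister's axis at the height of the shoulder, 70 mm above the table. The lid is home with its rim on the shoulder.
- landing (a point): Point on the canister's axis, 18 mm above the shoulder, level with the flat ring on which the lid's lugs first land. Three gaps, 120 degrees apart and 28 degrees wide, cut the ring: the thread starts. Each drops 9 to a floor; from there a channel 5.5 high runs clockwise (seen from above) under the ring, falling 5.0 per radian.
- stops (a point): Point on the canister's axis, 21 mm above the shoulder, level with the tops of three stops, 6 degrees wide, 3 higher than the ring, at the anticlockwise side of the gaps. A lid turned clockwise on the ring jams on them. Below them solid walls close the gaps: a lid that has dropped cannot turn further anticlockwise.
- lid: Loose copper screw lid, 0.13 to 0.24 kg, standing skirt down on the table. Origin: centre of the skirt's lower rim, z up. Skirt outer radius 32 mm, inner 29; 36 tall to its flat top. Rim height above the shoulder: 18 with the lugs on the stops, 15 on the ring, 6 just dropped, 0 home. From the drop it is home after about 65 to 95 degrees clockwise, then turns stiff.
- lid_wing (a point): Point on the lid's axis inside the flat brass wing that stands on the lid, 60 mm above the rim (6 below the wing's top, 24 above the lid's flat top). The wing is 44 long along the lid's x axis, 10 thick along y, 30 tall. Axes as the lid's.
- lid_lugs (a point): Point on the lid's axis, 3 mm above the rim, level with the undersides of three lugs inside the skirt, 120 degrees apart, 6 wide, 4 tall, reaching in to radius 21.7. Their angle to the wing is not given.
- pine_lower: Lower half of the pine puzzle box, 90 x 70 x 30 mm, loose; origin at the centre of its underside. Leave alone.
- pine_upper: Upper half of the pine box, 90 x 70 x 30 mm, stacked loose on the lower half; origin at the centre of its underside. Leave alone.
- marble: Green glass marble weight with a flat foot, 48 across, 41 tall (mm), loose; origin under its centre. Leave alone.
- thimble_cup: White ceramic thimble cup, 42 across, 38 tall (mm), loose; origin under its centre. Leave alone.
Things that resemble listed ones, but are neither listed nor needed, are in the scene too. Leave any purple or turquoise look-alike of the lid alone.

How it is judged (in metres and radians):
On the way:
1. the lid has dropped into the thread starts (its rim 2.5 to 8.5 mm above the shoulder, on the neck) (z of lid in the frame of shoulder between 0.0025 and 0.0085 m and horizontal distance between lid and shoulder below 0.004 m and angle between lid's own z axis and vertical below 0.12 rad), for 0.1 s.
At the end, for the whole second after the job is handed in: The lid is screwed home on the canister: rim within 1.5 mm of the shoulder, centred within 4 mm, level within 0.06 rad, at rest and released (z of lid in the frame of shoulder below 0.0015 m and horizontal distance between lid and shoulder below 0.004 m and angle between lid's own z axis and vertical below 0.06 rad and linear speed of lid below 0.01 m/s and contact force between lid and the fingers below 0.1 N); the robot touches nothing.
It fails at once if the lid is forced: more than 80 N between lid and canister (contact force between lid and canister above 80 N).
It fails at once if the pine box is disturbed (a half moved more than 15 mm) (distance of any of pine_lower, pine_upper from where it was at the start of the episode above 0.015 m).
It fails at once if the glass weight or the thimble cup is disturbed (moved more than 15 mm) (distance of any of marble, thimble_cup from where it was at the start of the episode above 0.015 m).
It also fails if it takes over 72 s, if anything falls off the work surface, if the arm or the gripper's body presses on something with over 40 N, if the wrist force passes 120 N, or if a joint passes its speed limit or range.

## Working session

There is one attempt and no reset: what is moved stays moved. The work goes in short steps, Python scripts to look and compute and a tool call to move; the robot and the scene stay as the last step left them, time stands still between calls to the robot, and variables do not carry over. Pictures are saved under pics/ and viewed, at most 10 in all, crops included, and the job is handed in when it is done.

Besides the shell and the picture viewer there is one more tool, called as name(argument=value, ...) on one line, values as JSON. send_rows: Moves the arm, as the interface text tells. Its arguments: {"type":"object","properties":{"targets":{"type":"array","items":{"type":"object","properties":{"delta_pos":{"type":"array","items":{"type":"number"}},"spin":{"type":"number"},"hand":{"type":"number"}}}},"grip_force":{"type":"number"}},"required":["targets"]}

```bash
mkdir -p pics; cat > h.py <<'E'
import numpy as np, cv2
from scipy.spatial.transform import Rotation as R
from station import monitor, cams, ticket, manip
def pose():
    o=monitor.get_obs(); return np.array(o['position']), o['ee_rot'], o
def world(c,p,tool=None):
    if 'origin' in c: return np.array(c['rotation'])@np.array(p)+np.array(c['origin'])
    h=np.array(c['hand_eye'])@np.r_[p,1]
    return R.from_euler('xyz',tool[1],degrees=True).as_matrix()@h[:3]+tool[0]
E
python3 - <<'E'
from h import *
p=pose(); o=p[2]; print({k:o[k] for k in('clock','position','ee_rot','width','contact_force')}, manip.hold_point_z)
ims=[]
for n in('scene','top'):
    c=cams.read_camera(n); ims.append(c['img'])
    for q in('lid','lid_wing','canister','shoulder','landing','marble','thimble_cup','pine_upper'):
        for d in cams.mark_of(n,q)[:4]:
            P=np.array(d['xyz']);u=c['mtx']@P; print(n,q,round(d['confidence'],2),world(c,P).round(4),(u[:2]/u[2]).round())
for n,i in zip(('scene','top'),ims): cv2.imwrite(f'pics/{n}.png',i)
E
```

```text
{'clock': 0.0, 'position': array([0.16281823, 0.49868082, 0.23060951]), 'ee_rot': array([-1.79911719e+02, -1.45034430e-02,  1.61907074e+02]), 'width': 0.08578092571348499, 'contact_force': array([-0.03602652, -0.19585888, -0.30529191])} -0.0187
scene lid 0.86 [126.1676 124.852  125.8392] [115. 220.]
scene lid 0.83 [106.0577 104.7421 105.7293] [178. 219.]
scene lid 0.82 [113.9194 112.6038 113.591 ] [176. 177.]
scene lid 0.66 [91.7438 90.4282 91.4154] [225. 218.]
scene lid_wing 0.84 [88.3149 86.9993 87.9865] [223. 201.]
scene lid_wing 0.81 [103.613  102.2974 103.2846] [170. 203.]
scene lid_wing 0.67 [110.9038 109.5881 110.5754] [169. 159.]
scene lid_wing 0.64 [122.2574 120.9418 121.929 ] [103. 203.]
scene canister 0.91 [67.7508 66.4352 67.4225] [308. 204.]
scene shoulder 0.88 [63.2597 61.9441 62.9313] [309. 185.]
scene landing 0.67 [62.1469 60.8313 61.8185] [310. 181.]
scene landing 0.46 [66.5914 65.2758 66.263 ] [310. 203.]
scene marble 0.62 [69.1738 67.8582 68.8454] [269. 301.]
scene thimble_cup 0.61 [44.3073 42.9917 43.979 ] [371. 257.]
scene pine_upper 0.58 [41.5522 40.2366 41.2238
[... 385 characters left out ...]
8165 -162.2639 -160.9522] [421. 246.]
top lid_wing 0.61 [-136.7164 -137.1637 -135.852 ] [359. 280.]
top canister 0.72 [-100.7131 -101.1605  -99.8487] [247. 218.]
top shoulder 0.94 [-92.7266 -93.1739 -91.8622] [241. 212.]
top shoulder 0.22 [-56.9516 -57.399  -56.0872] [147. 245.]
top landing 0.75 [-93.2862 -93.7336 -92.4218] [246. 210.]
top landing 0.23 [-87.9535 -88.4009 -87.0891] [212. 158.]
top marble 0.57 [-127.1972 -127.6445 -126.3328] [303. 141.]
top marble 0.23 [-92.8689 -93.3163 -92.0045] [245. 209.]
top thimble_cup 0.67 [-88.1667 -88.6141 -87.3023] [213. 157.]
top thimble_cup 0.59 [-146.7807 -147.228  -145.9163] [362. 235.]
top pine_upper 0.75 [-57.0972 -57.5445 -56.2328] [148. 245.]
```

```bash
python3 - <<'E'
s=open('h.py').read().replace("np.array(c['rotation'])@np.array(p)","R.from_euler('xyz',c['rotation'],degrees=True).apply(p)")
open('h.py','w').write(s)
from h import *
for n in('scene','top'):
    c=cams.read_camera(n); print(n,c['rotation'],c['origin'])
    for q in('lid','lid_wing','canister','shoulder','marble','thimble_cup','pine_upper'):
        for d in cams.mark_of(n,q)[:4]:
            P=np.array(d['xyz']);u=c['mtx']@P; print(n,q,round(d['confidence'],2),world(c,P).round(4),(u[:2]/u[2]).round())
a=cv2.imread('pics/scene.png');b=cv2.imread('pics/top.png')
cv2.imwrite('pics/both.png',cv2.resize(np.hstack([a[100:350,60:460],b[80:330,100:500]]),(800,250)))
E
```

```text
scene [-144.07182585    0.51697028   75.48253197] [ 1.15013649 -0.1654706   0.821756  ]
scene lid 0.89 [ 0.5279 -0.3649 -0.0017] [116. 220.]
scene lid 0.73 [ 4.446e-01 -2.294e-01 -3.000e-04] [175. 178.]
scene lid 0.63 [ 0.5856 -0.1362  0.001 ] [227. 218.]
scene lid 0.57 [ 5.617e-01 -2.372e-01  1.000e-04] [178. 220.]
scene lid_wing 0.79 [ 0.5241 -0.3708  0.0658] [104. 201.]
scene lid_wing 0.73 [ 0.5796 -0.1356  0.0572] [224. 201.]
scene lid_wing 0.59 [ 0.5552 -0.242   0.0599] [170. 201.]
scene lid_wing 0.56 [ 0.4445 -0.2293  0.0601] [170. 160.]
scene canister 0.92 [0.592  0.0438 0.0009] [309. 203.]
scene canister 0.25 [0.5203 0.2745 0.0285] [397. 151.]
scene shoulder 0.81 [0.5962 0.0419 0.0728] [310. 184.]
scene shoulder 0.27 [0.5187 0.2728 0.0275] [396. 150.]
scene shoulder 0.18 [0.599  0.0405 0.0904] [310. 180.]
scene marble 0.74 [ 0.7922 -0.093   0.004 ] [270. 301.]
scene marble 0.56 [ 5.567e-01 -2.468e-01  3.000e-04] [173. 219.]
scene thimble_cup 0.69 [ 0.7508  0.1281 -0.0009] [372. 257.]
scene pine_upper 0.61 [0.5198 0.2757 0.0282] [397. 150.]
top [-169.61491733    0.57697433  -8
[... 173 characters left out ...]
 -0.1371 -0.0024] [319. 223.]
top lid 0.61 [ 4.481e-01 -2.270e-01 -4.000e-04] [356. 281.]
top lid_wing 0.91 [ 0.5854 -0.14    0.0598] [322. 219.]
top lid_wing 0.87 [ 0.443  -0.2284  0.0543] [360. 282.]
top lid_wing 0.72 [ 0.526  -0.3687  0.0582] [421. 247.]
top lid_wing 0.57 [ 0.5579 -0.2405  0.0581] [365. 232.]
top canister 0.94 [ 0.5943  0.0421 -0.0028] [246. 218.]
top shoulder 0.62 [0.5924 0.0445 0.0711] [243. 214.]
top shoulder 0.17 [ 0.791  -0.0963 -0.0034] [304. 142.]
top marble 0.67 [ 0.7934 -0.0971 -0.0049] [304. 142.]
top marble 0.17 [ 0.5577 -0.2402 -0.0037] [361. 235.]
top thimble_cup 0.79 [ 0.7444  0.13   -0.0021] [213. 158.]
top pine_upper 0.63 [0.5165 0.2716 0.0256] [148. 246.]
```

View pics/scene.png

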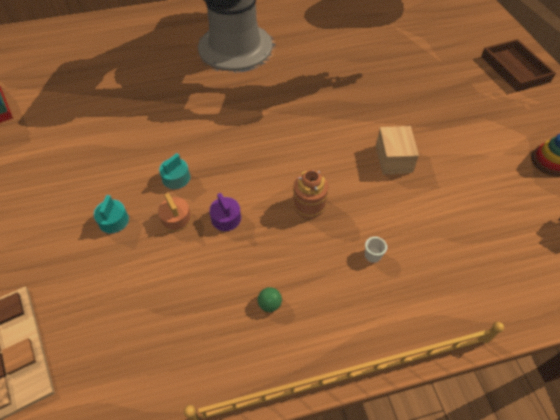

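View pics/top.png

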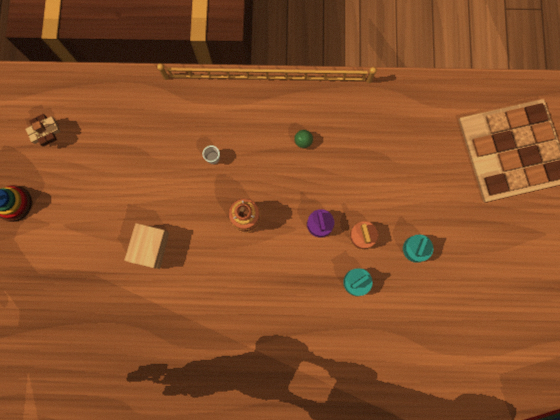

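The scene picture shows four lid-like things. Scene and top pixels:

| Candidate | Scene | Top |
|---|---|---|
| Copper with brass wing | (174,212) | (364,235) |
| Purple | (225,213) | (320,223) |
| Turquoise | (175,172) | (358,283) |
| Turquoise | (111,216) | (418,248) |

The copper one fits the description. The canister is at scene (310,190), top (243,214). I'll confirm it in one crop and measure the wing.

```bash
python3 - <<'E'
from h import *
c=cams.read_camera('top'); im=c['img']; dep=c['depth']
cr=im[205:265,330:400]; cv2.imwrite('pics/crop.png',cv2.resize(cr,(700,600),interpolation=cv2.INTER_CUBIC))
K=c['mtx']; v,u=np.mgrid[205:265,330:400]; z=dep[205:265,330:400]
P=np.stack([(u-K[0,2])/K[0,0]*z,(v-K[1,2])/K[1,1]*z,z],-1).reshape(-1,3)
W=np.array([world(c,p) for p in P]); 
m=(z.ravel()>0)&(W[:,2]>0.048)&(np.hypot(W[:,0]-.557,W[:,1]+.241)<.035)
w=W[m];print(m.sum(),w.mean(0).round(4),w[:,2].max())
q=w[:,:2]-w[:,:2].mean(0);ev,V=np.linalg.eigh(q.T@q/len(q));print(np.sqrt(ev*12),np.degrees(np.arctan2(V[1,1],V[0,1])))
m=(z.ravel()>0)&(W[:,2]>0.025)&(W[:,2]<.045)&(np.hypot(W[:,0]-.557,W[:,1]+.241)<.045); w=W[m]; print('top',(w.min(0)+w.max(0))/2, np.median(w,0))
E
```

```text
105 [ 0.554  -0.2391  0.0628] 0.0706991315907175
[0.01108142 0.04373567] -164.2391084573523
top [ 0.55403028 -0.2398924   0.03509211] [ 0.55355013 -0.23525438  0.03516938]
```

View pics/crop.png

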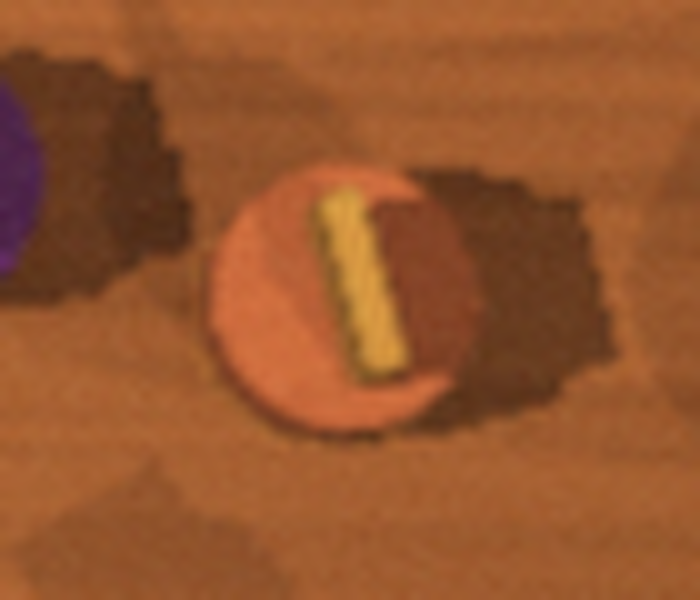

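The crop confirms the copper lid with the brass wing. The wing runs from crop (345,195) to (385,370), a world angle of about 16°. Next I spin to yaw 16 and go over it.

send_rows(targets=[{"spin": 0.15, "hand": 1}, {"spin": 0.15, "hand": 1}, {"spin": 0.15, "hand": 1}, {"spin": 0.15, "hand": 1}, {"spin": 0.15, "hand": 1}, {"spin": 0.15, "hand": 1}, {"spin": 0.15, "hand": 1}, {"spin": 0.15, "hand": 1}])

```text
invalid input at $.targets[0]: expected keys delta_pos, spin, hand
```

send_rows(targets=[{"spin": 0.15, "hand": 1}, {"spin": 0.15, "hand": 1}, {"spin": 0.15, "hand": 1}, {"spin": 0.15, "hand": 1}, {"spin": 0.15, "hand": 1}, {"spin": 0.15, "hand": 1}, {"spin": 0.15, "hand": 1}, {"spin": 0.15, "hand": 1}])

```text
invalid input at $.targets[0]: expected keys delta_pos, spin, hand
```

send_rows(targets=[{"spin": 0.15, "hand": 1}, {"delta_pos": [1, 4.8, 0], "hand": 1}, {"delta_pos": [1, 4.8, 0], "hand": 1}, {"delta_pos": [1, 4.8, 0], "hand": 1}, {"delta_pos": [1, 4.8, 0], "hand": 1}, {"delta_pos": [1, 4.8, 0], "hand": 1}, {"delta_pos": [1, 4.8, 0], "hand": 1}, {"delta_pos": [1, 4.8, 0], "hand": 1}])

```text
invalid input at $.targets[0]: expected keys delta_pos, spin, hand
```

send_rows(targets=[{"delta_pos": [1, 4.8, 0], "hand": 1}, {"delta_pos": [1, 4.8, 0], "hand": 1}, {"delta_pos": [1, 4.8, 0], "hand": 1}, {"delta_pos": [1, 4.8, 0], "hand": 1}, {"delta_pos": [1, 4.8, 0], "hand": 1}, {"delta_pos": [1, 4.8, 0], "hand": 1}, {"delta_pos": [1, 4.8, 0], "hand": 1}, {"delta_pos": [1, 4.8, 0], "hand": 1}])

```text
invalid input at $.targets[0]: expected keys delta_pos, spin, hand
```

send_rows(targets=[{"delta_pos": [0, 0, 0], "spin": 0.15, "hand": 1}, {"delta_pos": [0, 0, 0], "spin": 0.15, "hand": 1}, {"delta_pos": [0, 0, 0], "spin": 0.15, "hand": 1}, {"delta_pos": [0, 0, 0], "spin": 0.15, "hand": 1}, {"delta_pos": [0, 0, 0], "spin": 0.15, "hand": 1}, {"delta_pos": [0, 0, 0], "spin": 0.15, "hand": 1}, {"delta_pos": [0, 0, 0], "spin": 0.15, "hand": 1}, {"delta_pos": [0, 0, 0], "spin": 0.15, "hand": 1}])

```text
clock: 2.55
position: [0.163, 0.4991, 0.2313]
ee_rot: [180.0, -0.0, 92.8]
contact_force: [-0.4, 0.4, -0.6]
width: 0.0856
gripper_force: 0.0
```

send_rows(targets=[{"delta_pos": [0, 0, 0], "spin": 0.15, "hand": 1}, {"delta_pos": [0, 0, 0], "spin": 0.15, "hand": 1}, {"delta_pos": [0, 0, 0], "spin": 0.15, "hand": 1}, {"delta_pos": [0, 0, 0], "spin": 0.15, "hand": 1}, {"delta_pos": [0, 0, 0], "spin": 0.15, "hand": 1}, {"delta_pos": [0, 0, 0], "spin": 0.15, "hand": 1}, {"delta_pos": [0, 0, 0], "spin": 0.15, "hand": 1}, {"delta_pos": [0, 0, 0], "spin": 0.15, "hand": 1}])

```text
clock: 3.35
position: [0.163, 0.4991, 0.2313]
ee_rot: [-180.0, -0.0, 24.0]
contact_force: [-0.3, -0.2, -0.2]
width: 0.0858
gripper_force: 0.0
```

send_rows(targets=[{"delta_pos": [0, 0, 0], "spin": 0.15, "hand": 1}, {"delta_pos": [1, 4.8, 0], "spin": 0, "hand": 1}, {"delta_pos": [1, 4.8, 0], "spin": 0, "hand": 1}, {"delta_pos": [1, 4.8, 0], "spin": 0, "hand": 1}, {"delta_pos": [1, 4.8, 0], "spin": 0, "hand": 1}, {"delta_pos": [1, 4.8, 0], "spin": 0, "hand": 1}, {"delta_pos": [1, 4.8, 0], "spin": 0, "hand": 1}, {"delta_pos": [1, 4.8, 0], "spin": 0, "hand": 1}])

```text
clock: 4.15
position: [0.3224, 0.1931, 0.2316]
ee_rot: [-180.0, -0.1, 15.8]
contact_force: [0.7, -0.2, 0.0]
width: 0.0854
gripper_force: 0.0
```

send_rows(targets=[{"delta_pos": [1, 4.8, 0], "spin": 0, "hand": 1}, {"delta_pos": [1, 4.8, 0], "spin": 0, "hand": 1}, {"delta_pos": [1, 4.8, 0], "spin": 0, "hand": 1}, {"delta_pos": [1, 4.8, 0], "spin": 0, "hand": 1}, {"delta_pos": [1, 4.8, 0], "spin": 0, "hand": 1}, {"delta_pos": [1, 4.8, 0], "spin": 0, "hand": 1}, {"delta_pos": [1, 4.8, 0], "spin": 0, "hand": 1}, {"delta_pos": [1, 4.8, 0], "spin": 0, "hand": 1}])

```text
clock: 4.95
position: [0.5041, -0.155, 0.2314]
ee_rot: [180.0, -0.0, 15.8]
contact_force: [1.0, 0.2, 0.3]
width: 0.0852
gripper_force: 0.0
```

send_rows(targets=[{"delta_pos": [0.9, 3.2, 0], "spin": 0, "hand": 1}, {"delta_pos": [0.9, 3.2, 0], "spin": 0, "hand": 1}, {"delta_pos": [0.8, 3.2, 0], "spin": 0, "hand": 1}, {"delta_pos": [0, 0, 0], "spin": 0, "hand": 1}])

```text
clock: 5.35
position: [0.5556, -0.2416, 0.2302]
ee_rot: [180.0, 0.0, 15.6]
contact_force: [-0.1, 0.1, 0.6]
width: 0.0856
gripper_force: 0.0
```

```bash
cat >> h.py <<'E'
def cloud(c,p):
    K=c['mtx'];z=c['depth'].astype(float);v,u=np.mgrid[:z.shape[0],:z.shape[1]]
    P=np.stack([(u-K[0,2])/K[0,0]*z,(v-K[1,2])/K[1,1]*z,z],-1).reshape(-1,3)
    if 'origin' in c: return R.from_euler('xyz',c['rotation'],degrees=True).apply(P)+np.array(c['origin']), z.ravel()>0
    H=np.array(c['hand_eye']); P=P@H[:3,:3].T+H[:3,3]
    return R.from_euler('xyz',p[1],degrees=True).apply(P)+p[0], z.ravel()>0
def wing(W,ok,xy,lo,hi,r=.035):
    m=ok&(W[:,2]>lo)&(W[:,2]<hi)&(np.hypot(W[:,0]-xy[0],W[:,1]-xy[1])<r); w=W[m].astype(np.float64)
    if m.sum()<20: return m.sum()
    rect=cv2.minAreaRect((w[:,:2]*1000).astype(np.float32))
    q=w[:,:2]-w[:,:2].mean(0);ev,V=np.linalg.eigh(q.T@q/len(q))
    return m.sum(),w.mean(0).round(4),w[:,2].max().round(4),np.sqrt(ev*12).round(4),np.degrees(np.arctan2(V[1,1],V[0,1])).round(1),rect
E
python3 - <<'E'
from h import *
p=pose(); c=cams.read_camera('wrist'); print(p[0],p[1]); cv2.imwrite('pics/w1.png',c['img'])
W,ok=cloud(c,p); print(wing(W,ok,(.555,-.24),.055,.075)); 
for q in('lid','lid_wing'):
  for d in cams.mark_of('wrist',q): print(q,d['confidence'],world(c,d['xyz'],p).round(4))
E
```

```text
[ 0.55557625 -0.24159204  0.23021253] [1.79952148e+02 8.31176864e-03 1.56384275e+01]
(np.int64(402), array([ 0.5574, -0.2416,  0.0648]), np.float64(0.0674), array([0.0098, 0.0441]), np.float64(-165.4), ((557.0810546875, -241.42066955566406), (43.18193817138672, 9.48670768737793), 15.809361457824707))
lid 0.91 [ 0.5587 -0.2444  0.0009]
lid 0.76 [ 0.5816 -0.1395 -0.0009]
lid 0.66 [ 0.5312 -0.3706 -0.0028]
lid 0.65 [ 0.4468 -0.2267 -0.0019]
lid_wing 0.84 [ 0.5543 -0.2357  0.06  ]
lid_wing 0.73 [ 0.528  -0.3701  0.0589]
lid_wing 0.68 [ 0.5805 -0.1397  0.0579]
lid_wing 0.59 [ 0.4433 -0.2268  0.0614]
```

View pics/w1.png

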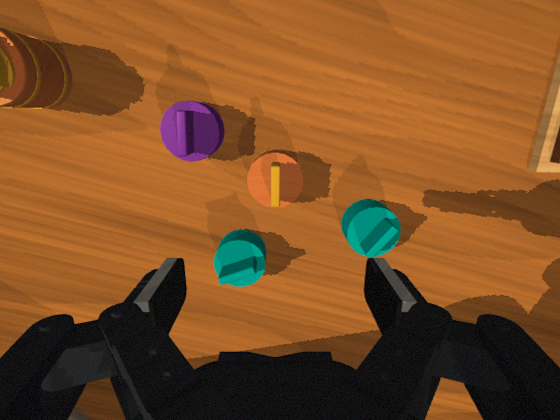

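Four lids are in view. The copper lid with the brass wing is at (275,183), centred between the open fingers and aligned with them. Descending to grip.

send_rows(targets=[{"delta_pos": [0.1, 0.05, 4.5], "spin": 0, "hand": 1}, {"delta_pos": [0.05, 0, 4.5], "spin": 0, "hand": 1}, {"delta_pos": [0, 0, 4], "spin": 0, "hand": 1}, {"delta_pos": [0, 0, 3], "spin": 0, "hand": 1}, {"delta_pos": [0, 0, 1.8], "spin": 0, "hand": 1}, {"delta_pos": [0, 0, 1], "spin": 0, "hand": 1}, {"delta_pos": [0, 0, 0], "spin": 0, "hand": 1}], grip_force=50)

```text
clock: 6.2
position: [0.5556, -0.2371, 0.0426]
ee_rot: [-179.9, 0.1, 15.9]
contact_force: [-0.1, -0.1, 0.3]
width: 0.0858
gripper_force: 0.0
```

send_rows(targets=[{"delta_pos": [0, 0, 0], "spin": 0, "hand": -1}, {"delta_pos": [0, 0, 0], "spin": 0, "hand": -1}, {"delta_pos": [0, 0, 0], "spin": 0, "hand": -1}, {"delta_pos": [0, 0, 0], "spin": 0, "hand": -1}, {"delta_pos": [0, 0, 0], "spin": 0, "hand": -1}, {"delta_pos": [0, 0, 0], "spin": 0, "hand": -1}, {"delta_pos": [0, 0, 0], "spin": 0, "hand": -1}, {"delta_pos": [0, 0, 0], "spin": 0, "hand": -1}])

```text
clock: 7.0
position: [0.5565, -0.2385, 0.0438]
ee_rot: [180.0, -0.0, 15.8]
contact_force: [-1.5, 0.2, 5.2]
width: 0.0087
gripper_force: 49.6
```

send_rows(targets=[{"delta_pos": [0, 0, -1], "spin": 0, "hand": -1}, {"delta_pos": [0, 0, -3], "spin": 0, "hand": -1}, {"delta_pos": [0, 0, -4], "spin": 0, "hand": -1}, {"delta_pos": [0, 0, -4], "spin": 0, "hand": -1}, {"delta_pos": [0, 0, -2], "spin": 0, "hand": -1}, {"delta_pos": [0, 0, 0], "spin": 0, "hand": -1}])

```text
clock: 7.6
position: [0.5575, -0.2389, 0.1869]
ee_rot: [179.7, -0.3, 15.8]
contact_force: [-0.4, -1.0, -1.7]
width: 0.009
gripper_force: 48.9
```

```bash
python3 - <<'E'
from h import *
for n in('scene','top'):
    p=pose(); c=cams.read_camera(n); print(p[0].round(4),np.round(p[1],2),p[2]['contact_force'].round(1),p[2]['wrist_torque'].round(2))
    for q in('canister','shoulder','landing','lid'):
        for d in cams.mark_of(n,q)[:1 if q!='lid' else 5]: print(n,q,round(d['confidence'],2),world(c,d['xyz']).round(4))
    W,ok=cloud(c,p)
    m=ok&(np.hypot(W[:,0]-.594,W[:,1]-.043)<.06)&(W[:,2]>.04); w=W[m]
    print(m.sum(), w.min(0),w.max(0))
    for lo,hi in((.064,.074),(.085,.094),(.096,.106)):
        s=w[(w[:,2]>lo)&(w[:,2]<hi)]
        if len(s)>5: print(lo,len(s),cv2.minEnclosingCircle((s[:,:2]*1000).astype(np.float32)),s.mean(0).round(4))
    m=ok&(np.hypot(W[:,0]-.557,W[:,1]+.24)<.045)&(W[:,2]>.11)&(W[:,2]<.185); w=W[m]; print('lid',w.min(0),w.max(0))
    cv2.imwrite(f'pics/{n}2.png',c['img'])
p=pose(); c=cams.read_camera('wrist'); cv2.imwrite('pics/w2.png',c['img'])
for q in('lid','lid_wing'):
  for d in cams.mark_of('wrist',q)[:4]: print(q,d['confidence'],np.round((np.array(c['hand_eye'])@np.r_[d['xyz'],1])[:3],4))
E
```

```text
[ 0.5575 -0.2389  0.1869] [179.74  -0.26  15.81] [-0.4 -1.  -1.7] [0.04 0.02 0.07]
scene canister 0.82 [0.5941 0.0434 0.0014]
scene shoulder 0.84 [0.5973 0.0428 0.0707]
scene landing 0.81 [0.5933 0.0403 0.0877]
scene lid 0.77 [ 0.4459 -0.2268 -0.0006]
scene lid 0.72 [ 0.5253 -0.3676 -0.0014]
scene lid 0.68 [ 0.5582 -0.235   0.1466]
scene lid 0.64 [ 0.5835 -0.14   -0.0008]
1067 [0.56440491 0.00737913 0.04002679] [0.63428416 0.08033059 0.10541374]
0.064 330 ((597.4957275390625, 43.20198059082031), 36.07841110229492) [0.6107 0.0381 0.0691]
0.085 221 ((597.16650390625, 44.55569839477539), 27.516427993774414) [0.6018 0.0416 0.0885]
0.096 101 ((598.626220703125, 43.464378356933594), 19.536617279052734) [0.6008 0.0414 0.099 ]
lid [ 0.53175067 -0.26985973  0.14059294] [ 0.59160854 -0.20605761  0.18449885]
[ 0.5552 -0.2377  0.1811] [-1.7983e+02  1.6000e-01  1.5800e+01] [-0.7 -0.1 -1.9] [0.03 0.   0.  ]
top canister 0.92 [ 0.5949  0.0416 -0.0011]
top shoulder 0.6 [0.5927 0.0479 0.0685]
top landing 0.73 [0.5962 0.041  0.0842]
top lid 0.85 [ 0.5313 -0.3708  0.0067]
top lid 0.68 [ 0.5809 -0.137   0.0017]
top lid 0.61 [ 0.5556 -0.2388  0.136 ]
775 [0.55786558 0.0081361  0.04282185] [0.62817184 0.08028261 0.10571047]
0.064 335 ((593.4776611328125, 44.57488250732422), 35.971378326416016) [0.5912 0.0431 0.0693]
0.085 167 ((593.443359375, 44.723236083984375), 26.75170135498047) [0.5918 0.0433 0.0883]
0.096 90 ((593.5531616210938, 44.25391387939453), 19.801612854003906) [0.5911 0.044  0.099 ]
lid [ 0.52067558 -0.25959926  0.13826953] [ 0.54450207 -0.20819211  0.18344954]
lid 0.92 [-0.0012  0.0019  0.043 ]
lid 0.68 [-0.0609  0.1225  0.1841]
lid 0.66 [ 0.0523 -0.0886  0.1805]
lid_wing 0.69 [ 0.0492 -0.0859  0.1239]
lid_wing 0.68 [-0.1028 -0.0367  0.1221]
lid_wing 0.67 [-0.0637  0.122   0.1288]
lid_wing 0.57 [ 0.0006 -0.0045 -0.0153]
```

View pics/w2.png

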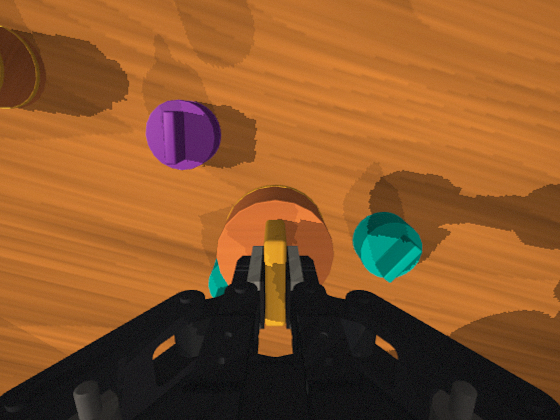

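The lid hangs level in the fingers at (275,240) in the wrist picture. Next I carry it over the canister.

send_rows(targets=[{"delta_pos": [0.7, -1.6, 0], "spin": 0, "hand": -1}, {"delta_pos": [1.7, -3.9, 0], "spin": 0, "hand": -1}, {"delta_pos": [1.8, -4.1, 0], "spin": 0, "hand": -1}, {"delta_pos": [1.8, -4.1, 0], "spin": 0, "hand": -1}, {"delta_pos": [1.8, -4.1, 0], "spin": 0, "hand": -1}, {"delta_pos": [1.7, -3.9, 0], "spin": 0, "hand": -1}, {"delta_pos": [1.2, -2.7, 0], "spin": 0, "hand": -1}, {"delta_pos": [0.7, -1.6, 0], "spin": 0, "hand": -1}])

```text
clock: 9.05
position: [0.5948, 0.0464, 0.1835]
ee_rot: [-180.0, -0.0, 16.0]
contact_force: [0.2, -0.3, -0.9]
width: 0.0093
gripper_force: 49.0
```

send_rows(targets=[{"delta_pos": [0, 0, 1], "spin": 0, "hand": -1}, {"delta_pos": [0, 0, 1], "spin": 0, "hand": -1}, {"delta_pos": [0, 0, 0.6], "spin": 0, "hand": -1}, {"delta_pos": [0, 0, 0], "spin": 0, "hand": -1}, {"delta_pos": [0, 0, 0], "spin": 0, "hand": -1}])

```text
clock: 9.55
position: [0.595, 0.0419, 0.1571]
ee_rot: [-180.0, 0.0, 15.7]
contact_force: [-0.8, 0.5, -2.2]
width: 0.0088
gripper_force: 49.0
```

```bash
python3 - <<'E'
from h import *
for n in('scene','top'):
    p=pose(); c=cams.read_camera(n); print(p[0].round(4),np.round(p[1],2),p[2]['contact_force'].round(1),p[2]['wrist_torque'].round(2))
    W,ok=cloud(c,p); ok=ok&(np.hypot(W[:,0]-.595,W[:,1]-.043)<.05)
    for lo,hi in((.064,.074),(.085,.094),(.112,.138),(.138,.152)):
        s=W[ok&(W[:,2]>lo)&(W[:,2]<hi)]
        if len(s)>5: print(n,lo,len(s),cv2.minEnclosingCircle((s[:,:2]*1000).astype(np.float32)),s.mean(0).round(4))
    for d in cams.mark_of(n,'lid'): print(d['confidence'],world(c,d['xyz']).round(4))
    if n=='scene': cv2.imwrite('pics/s3.png',cv2.resize(c['img'][90:240,210:410],(800,600),interpolation=cv2.INTER_CUBIC))
E
```

```text
[0.595  0.0419 0.1571] [-1.7999e+02  3.0000e-02  1.5710e+01] [-0.8  0.5 -2.2] [-0.01  0.02  0.01]
scene 0.064 316 ((598.1436767578125, 43.255523681640625), 36.15766906738281) [0.6129 0.0381 0.0691]
scene 0.085 136 ((598.20458984375, 42.968448638916016), 26.26681137084961) [0.6108 0.0389 0.0882]
scene 0.112 255 ((596.7357788085938, 41.75910186767578), 32.008113861083984) [0.6183 0.0338 0.1257]
scene 0.138 495 ((596.5452270507812, 42.776668548583984), 32.62674331665039) [0.6067 0.038  0.1473]
0.9 [0.5986 0.0446 0.1147]
0.9 [ 0.5264 -0.3686 -0.0009]
0.67 [ 0.4444 -0.2279 -0.0006]
0.65 [ 0.5863 -0.1393  0.0006]
[0.5953 0.0423 0.1576] [ 1.7999e+02 -4.0000e-02  1.5740e+01] [-0.6 -0.3 -1. ] [ 0.   -0.05 -0.01]
top 0.064 49 ((574.260498046875, 64.01678466796875), 22.106382369995117) [0.5684 0.0611 0.0691]
top 0.112 20 ((567.6597290039062, 55.07097625732422), 15.005614280700684) [0.5639 0.053  0.1276]
top 0.138 98 ((576.5787963867188, 51.22922897338867), 21.203317642211914) [0.5712 0.051  0.1486]
0.88 [ 0.4464 -0.2264  0.0018]
0.83 [ 0.5296 -0.3744  0.0035]
0.72 [0.5974 0.0448 0.1121]
0.58 [ 0.5832 -0.1368 -0.0015]
```

View pics/s3.png

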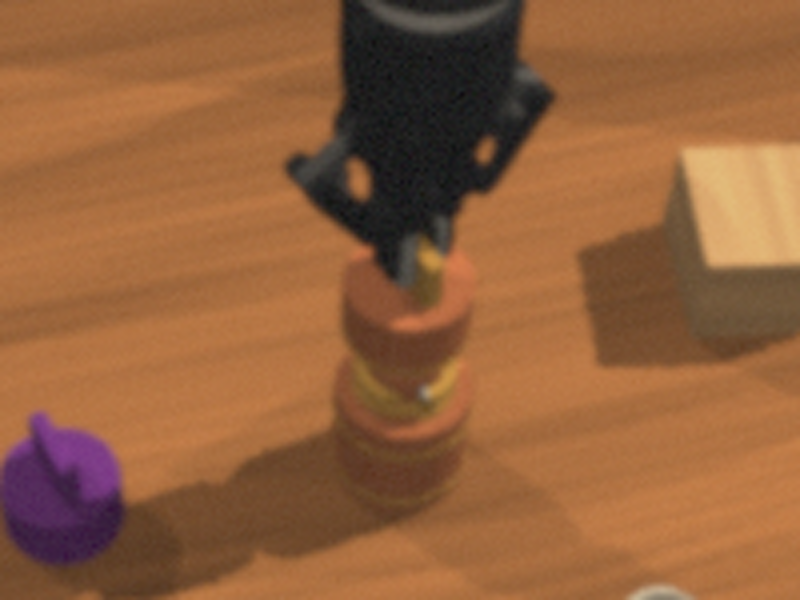

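The lid hangs over the neck at about (410,300) in the crop, roughly 1.5 mm off the canister's axis. I correct that and lower it step by step.

send_rows(targets=[{"delta_pos": [0.15, -0.05, 0.5], "spin": 0, "hand": -1}, {"delta_pos": [0, 0, 0.6], "spin": 0, "hand": -1}, {"delta_pos": [0, 0, 0.5], "spin": 0, "hand": -1}, {"delta_pos": [0, 0, 0.4], "spin": 0, "hand": -1}, {"delta_pos": [0, 0, 0.2], "spin": 0, "hand": -1}, {"delta_pos": [0, 0, 0], "spin": 0, "hand": -1}, {"delta_pos": [0, 0, 0], "spin": 0, "hand": -1}])

```text
clock: 10.45
position: [0.5964, 0.0439, 0.1354]
ee_rot: [-180.0, -0.0, 15.8]
contact_force: [0.1, 0.6, -1.2]
width: 0.0093
gripper_force: 49.0
```

send_rows(targets=[{"delta_pos": [0, 0, 0.1], "spin": 0, "hand": -1}, {"delta_pos": [0, 0, 0.1], "spin": 0, "hand": -1}, {"delta_pos": [0, 0, 0], "spin": 0, "hand": -1}])

```text
clock: 10.75
position: [0.5963, 0.0439, 0.1333]
ee_rot: [-180.0, 0.0, 15.8]
contact_force: [0.9, -0.8, -1.9]
width: 0.0087
gripper_force: 49.0
```

send_rows(targets=[{"delta_pos": [0, 0, 0.1], "spin": 0, "hand": -1}, {"delta_pos": [0, 0, 0.05], "spin": 0, "hand": -1}, {"delta_pos": [0, 0, 0], "spin": 0, "hand": -1}])

```text
clock: 11.05
position: [0.5963, 0.0439, 0.1317]
ee_rot: [-180.0, 0.0, 15.8]
contact_force: [0.6, -0.5, -1.4]
width: 0.0092
gripper_force: 49.0
```

send_rows(targets=[{"delta_pos": [0, 0, 0.1], "spin": 0, "hand": -1}, {"delta_pos": [0, 0, 0], "spin": 0, "hand": -1}])

```text
clock: 11.25
position: [0.5964, 0.0438, 0.1307]
ee_rot: [180.0, -0.0, 15.8]
contact_force: [0.6, -0.8, -2.0]
width: 0.0091
gripper_force: 49.0
```

send_rows(targets=[{"delta_pos": [0, 0, 0.1], "spin": 0, "hand": -1}, {"delta_pos": [0, 0, 0], "spin": 0, "hand": -1}])

```text
clock: 11.45
position: [0.5964, 0.0438, 0.1297]
ee_rot: [180.0, -0.0, 15.8]
contact_force: [0.7, -0.6, -2.4]
width: 0.0088
gripper_force: 49.0
```

send_rows(targets=[{"delta_pos": [0, 0, 0.1], "spin": 0, "hand": -1}, {"delta_pos": [0, 0, 0], "spin": 0, "hand": -1}])

```text
clock: 11.65
position: [0.5964, 0.0438, 0.1287]
ee_rot: [180.0, -0.0, 15.8]
contact_force: [0.7, -0.6, -1.0]
width: 0.0091
gripper_force: 49.0
```

send_rows(targets=[{"delta_pos": [0, 0, 0.1], "spin": 0, "hand": -1}, {"delta_pos": [0, 0, 0], "spin": 0, "hand": -1}])

```text
clock: 11.85
position: [0.5964, 0.0437, 0.1277]
ee_rot: [180.0, -0.0, 15.8]
contact_force: [1.3, -0.6, -1.2]
width: 0.009
gripper_force: 49.0
```

send_rows(targets=[{"delta_pos": [0, 0, 0.1], "spin": 0, "hand": -1}, {"delta_pos": [0, 0, 0], "spin": 0, "hand": -1}])

```text
clock: 12.05
position: [0.5964, 0.0437, 0.1267]
ee_rot: [180.0, -0.0, 15.8]
contact_force: [1.4, -1.6, -1.6]
width: 0.0093
gripper_force: 49.0
```

send_rows(targets=[{"delta_pos": [0, 0, 0.05], "spin": 0, "hand": -1}, {"delta_pos": [0, 0, 0], "spin": 0, "hand": -1}])

```text
clock: 12.25
position: [0.5964, 0.0437, 0.1263]
ee_rot: [180.0, -0.0, 15.8]
contact_force: [0.5, -2.5, -1.4]
width: 0.0088
gripper_force: 49.0
```

send_rows(targets=[{"delta_pos": [0, 0.05, 0.05], "spin": 0, "hand": -1}, {"delta_pos": [0, 0, 0], "spin": 0, "hand": -1}])

```text
clock: 12.45
position: [0.5964, 0.0435, 0.1257]
ee_rot: [-180.0, 0.0, 15.8]
contact_force: [0.3, -0.5, -1.2]
width: 0.0091
gripper_force: 49.0
```

send_rows(targets=[{"delta_pos": [0, 0, 0.05], "spin": 0, "hand": -1}, {"delta_pos": [0, 0, 0], "spin": 0, "hand": -1}])

```text
clock: 12.65
position: [0.5964, 0.0435, 0.1252]
ee_rot: [-180.0, 0.0, 15.8]
contact_force: [0.7, -1.2, -1.1]
width: 0.0094
gripper_force: 49.0
```

send_rows(targets=[{"delta_pos": [0, 0, 0.05], "spin": 0, "hand": -1}, {"delta_pos": [0, 0, 0], "spin": 0, "hand": -1}])

```text
clock: 12.85
position: [0.5964, 0.0434, 0.1247]
ee_rot: [-180.0, 0.0, 15.8]
contact_force: [0.1, -0.8, -1.5]
width: 0.0091
gripper_force: 49.0
```

```bash
cat > chk.py <<'E'
from h import *
p=pose(); c=cams.read_camera('scene'); print(p[2]['clock'],p[0].round(4),np.round(p[1],2),p[2]['contact_force'].round(1),p[2]['wrist_torque'].round(2),p[2]['qpos'].round(0))
W,ok=cloud(c,p); ok=ok&(np.hypot(W[:,0]-.5975,W[:,1]-.043)<.045)
s=W[ok&(abs(W[:,2]-.0695)<.004)]; print('shoulder',len(s),np.median(s[:,2]).round(4),cv2.minEnclosingCircle((s[:,:2]*1000).astype(np.float32)))
h=np.histogram(W[ok][:,2],bins=np.arange(.098,.132,.001)); print(dict(zip((h[1][:-1]*1000).round().astype(int).tolist(),h[0].tolist())))
z0=(h[1][h[0].argmax()])+.0005; s=W[ok&(abs(W[:,2]-z0)<.003)]; print('lidtop',np.median(s[:,2]).round(4),cv2.minEnclosingCircle((s[:,:2]*1000).astype(np.float32)),'rim above shoulder mm',(np.median(s[:,2])*1000-36-69.1).round(1))
A=np.c_[s[:,:2]-s[:,:2].mean(0),np.ones(len(s))]; print('tilt',np.linalg.lstsq(A,s[:,2],rcond=None)[0][:2].round(3))
E
python3 chk.py
```

```text
12.85 [0.5964 0.0434 0.1247] [-1.7999e+02  1.0000e-02  1.5800e+01] [ 0.1 -0.8 -1.5] [-0.15 -0.05 -0.04] [-3. 33. 84.  0. 64. 71.]
shoulder 230 0.069 ((598.0991821289062, 42.63808822631836), 36.12819290161133)
{98: 14, 99: 12, 100: 9, 101: 5, 102: 12, 103: 10, 104: 7, 105: 12, 106: 8, 107: 14, 108: 9, 109: 7, 110: 12, 111: 7, 112: 10, 113: 21, 114: 63, 115: 96, 116: 113, 117: 70, 118: 23, 119: 12, 120: 3, 121: 2, 122: 3, 123: 6, 124: 2, 125: 3, 126: 2, 127: 4, 128: 3, 129: 4, 130: 4}
lidtop 0.1162 ((597.5568237304688, 43.89496994018555), 32.09446716308594) rim above shoulder mm 11.1
tilt [-0.     0.002]
```

The rim is 11 mm above the shoulder, already below ring level, so the lugs came down in the gaps. I keep lowering to the floor at about 6 mm.

send_rows(targets=[{"delta_pos": [0, 0, 0.1], "spin": 0, "hand": -1}, {"delta_pos": [0, 0, 0.1], "spin": 0, "hand": -1}, {"delta_pos": [0, 0, 0], "spin": 0, "hand": -1}])

```text
clock: 13.2
position: [0.5964, 0.0434, 0.1226]
ee_rot: [-180.0, 0.0, 15.8]
contact_force: [0.4, -0.1, -1.3]
width: 0.009
gripper_force: 49.0
```

send_rows(targets=[{"delta_pos": [0, 0, 0.1], "spin": 0, "hand": -1}, {"delta_pos": [0, 0, 0.05], "spin": 0, "hand": -1}, {"delta_pos": [0, 0, 0], "spin": 0, "hand": -1}])

```text
clock: 13.5
position: [0.5964, 0.0434, 0.1212]
ee_rot: [-180.0, 0.0, 15.8]
contact_force: [0.2, -0.8, -1.1]
width: 0.0087
gripper_force: 49.0
```

send_rows(targets=[{"delta_pos": [0, 0, 0.05], "spin": 0, "hand": -1}, {"delta_pos": [0, 0, 0], "spin": 0, "hand": -1}])

```text
clock: 13.7
position: [0.5965, 0.0434, 0.1207]
ee_rot: [-180.0, -0.0, 15.8]
contact_force: [-0.4, -0.7, -1.8]
width: 0.0092
gripper_force: 49.0
```

send_rows(targets=[{"delta_pos": [0, 0, 0.05], "spin": 0, "hand": -1}, {"delta_pos": [0, 0, 0], "spin": 0, "hand": -1}])

```text
clock: 13.9
position: [0.5965, 0.0434, 0.1202]
ee_rot: [-180.0, 0.0, 15.8]
contact_force: [0.1, -0.5, -0.9]
width: 0.0092
gripper_force: 49.0
```

send_rows(targets=[{"delta_pos": [0, 0, 0.05], "spin": 0, "hand": -1}, {"delta_pos": [0, 0, 0], "spin": 0, "hand": -1}])

```text
clock: 14.1
position: [0.5965, 0.0434, 0.1198]
ee_rot: [-180.0, -0.0, 15.8]
contact_force: [0.9, -0.8, -2.5]
width: 0.0088
gripper_force: 49.1
```

send_rows(targets=[{"delta_pos": [0, 0, 0.03], "spin": 0, "hand": -1}, {"delta_pos": [0, 0, 0], "spin": 0, "hand": -1}])

```text
clock: 14.3
position: [0.5966, 0.0434, 0.1198]
ee_rot: [180.0, -0.0, 15.8]
contact_force: [-0.3, -0.6, 1.7]
width: 0.0091
gripper_force: 49.4
```

Contact with the floor at rim height about 6 mm: it has dropped. Now I turn it clockwise gently, following the pitch by force.

send_rows(targets=[{"delta_pos": [0, 0, -0.02], "spin": 0.05, "hand": -1}, {"delta_pos": [0, 0, 0], "spin": 0.05, "hand": -1}, {"delta_pos": [0, 0, 0], "spin": 0.0, "hand": -1}])

```text
clock: 14.6
position: [0.5966, 0.0435, 0.1198]
ee_rot: [-180.0, -0.0, 10.0]
contact_force: [-0.4, -0.3, 0.3]
width: 0.0092
gripper_force: 49.2
```

send_rows(targets=[{"delta_pos": [0, 0, 0.05], "spin": 0.0, "hand": -1}, {"delta_pos": [0, 0, 0], "spin": 0, "hand": -1}])

```text
clock: 14.8
position: [0.5967, 0.0435, 0.1197]
ee_rot: [-180.0, -0.0, 10.1]
contact_force: [-1.7, 1.2, 4.3]
width: 0.0092
gripper_force: 49.8
```

```bash
python3 -c "
from h import *
p=pose();print(p[2]['wrist_torque'].round(2),p[2]['contact_force'].round(2))"
```

```text
[ 0.12  0.27 -0.03] [-1.69  1.19  4.33]
```

send_rows(targets=[{"delta_pos": [0, 0, 0], "spin": 0.05, "hand": -1}, {"delta_pos": [0, 0, 0], "spin": 0.05, "hand": -1}, {"delta_pos": [0, 0, 0], "spin": 0.0, "hand": -1}])

```text
clock: 15.1
position: [0.597, 0.0434, 0.1197]
ee_rot: [180.0, -0.1, 4.4]
contact_force: [-0.3, 0.5, 4.1]
width: 0.0093
gripper_force: 49.8
```

send_rows(targets=[{"delta_pos": [0, 0, 0], "spin": 0.05, "hand": -1}, {"delta_pos": [0, 0, 0], "spin": 0.05, "hand": -1}, {"delta_pos": [0, 0, 0], "spin": 0, "hand": -1}])

```text
clock: 15.4
position: [0.597, 0.0434, 0.1197]
ee_rot: [-180.0, -0.1, -1.3]
contact_force: [-0.2, 0.2, 4.4]
width: 0.0091
gripper_force: 50.0
```

```bash
python3 chk.py
```

```text
15.4 [0.597  0.0434 0.1197] [-1.80e+02 -9.00e-02 -1.32e+00] [-0.2  0.2  4.4] [-0.03 -0.04 -0.07] [-3. 33. 84.  0. 63. 88.]
shoulder 181 0.0689 ((598.7073974609375, 42.61496353149414), 36.17988586425781)
{98: 14, 99: 11, 100: 8, 101: 11, 102: 9, 103: 9, 104: 10, 105: 9, 106: 17, 107: 11, 108: 18, 109: 46, 110: 121, 111: 100, 112: 68, 113: 34, 114: 6, 115: 2, 116: 5, 117: 2, 118: 2, 119: 2, 120: 2, 121: 2, 122: 7, 123: 3, 124: 4, 125: 4, 126: 4, 127: 6, 128: 5, 129: 8, 130: 5}
lidtop 0.111 ((597.9357299804688, 43.90873336791992), 32.236717224121094) rim above shoulder mm 5.9
tilt [-0.003  0.002]
```

send_rows(targets=[{"delta_pos": [0, 0, 0], "spin": 0.05, "hand": -1}, {"delta_pos": [0, 0, 0], "spin": 0.05, "hand": -1}, {"delta_pos": [0, 0, 0], "spin": 0.0, "hand": -1}])

```text
clock: 15.75
position: [0.5969, 0.0433, 0.1196]
ee_rot: [-180.0, -0.1, -7.0]
contact_force: [-0.6, -0.8, 5.5]
width: 0.0088
gripper_force: 50.0
```

send_rows(targets=[{"delta_pos": [0, 0, 0], "spin": 0.05, "hand": -1}, {"delta_pos": [0, 0, 0], "spin": 0.05, "hand": -1}, {"delta_pos": [0, 0, 0], "spin": 0, "hand": -1}])

```text
clock: 16.05
position: [0.5968, 0.0434, 0.1193]
ee_rot: [-180.0, -0.0, -12.7]
contact_force: [0.1, 0.8, 3.2]
width: 0.0089
gripper_force: 49.7
```

send_rows(targets=[{"delta_pos": [0, 0, 0.025], "spin": 0.05, "hand": -1}, {"delta_pos": [0, 0, 0.025], "spin": 0.05, "hand": -1}, {"delta_pos": [0, 0, 0], "spin": 0.0, "hand": -1}])

```text
clock: 16.35
position: [0.5966, 0.0434, 0.1187]
ee_rot: [-180.0, -0.0, -18.4]
contact_force: [-0.0, 0.3, 3.0]
width: 0.0089
gripper_force: 49.7
```

send_rows(targets=[{"delta_pos": [0, 0, 0.025], "spin": 0.05, "hand": -1}, {"delta_pos": [0, 0, 0.025], "spin": 0.05, "hand": -1}, {"delta_pos": [0, 0, 0.025], "spin": 0.05, "hand": -1}, {"delta_pos": [0, 0, 0.025], "spin": 0.05, "hand": -1}, {"delta_pos": [0, 0, 0], "spin": 0, "hand": -1}])

```text
clock: 16.85
position: [0.5966, 0.0434, 0.1177]
ee_rot: [-180.0, -0.0, -29.9]
contact_force: [-0.3, -0.1, 3.6]
width: 0.009
gripper_force: 49.7
```

```bash
python3 chk.py
```

```text
16.85 [0.5966 0.0434 0.1177] [-1.7999e+02 -1.0000e-02 -2.9890e+01] [-0.3 -0.1  3.6] [-0.   -0.07 -0.1 ] [ -3.  33.  84.   0.  63. 117.]
shoulder 176 0.0688 ((599.1196899414062, 42.78362274169922), 35.77045440673828)
{98: 7, 99: 8, 100: 11, 101: 11, 102: 9, 103: 8, 104: 8, 105: 16, 106: 21, 107: 39, 108: 103, 109: 123, 110: 74, 111: 32, 112: 2, 113: 3, 114: 2, 115: 1, 116: 4, 117: 0, 118: 1, 119: 1, 120: 6, 121: 3, 122: 4, 123: 5, 124: 4, 125: 7, 126: 4, 127: 8, 128: 4, 129: 10, 130: 6}
lidtop 0.1093 ((596.9795532226562, 44.304386138916016), 32.716346740722656) rim above shoulder mm 4.2
tilt [ 0.005 -0.   ]
```

send_rows(targets=[{"delta_pos": [0, 0, 0.025], "spin": 0.05, "hand": -1}, {"delta_pos": [0, 0, 0.025], "spin": 0.05, "hand": -1}, {"delta_pos": [0, 0, 0.025], "spin": 0.05, "hand": -1}, {"delta_pos": [0, 0, 0.025], "spin": 0.05, "hand": -1}, {"delta_pos": [0, 0, 0.025], "spin": 0.05, "hand": -1}, {"delta_pos": [0, 0, 0.025], "spin": 0.05, "hand": -1}, {"delta_pos": [0, 0, 0], "spin": 0, "hand": -1}])

```text
clock: 17.6
position: [0.5967, 0.0434, 0.1163]
ee_rot: [-180.0, -0.0, -47.1]
contact_force: [1.1, 0.3, 3.9]
width: 0.0089
gripper_force: 49.7
```

send_rows(targets=[{"delta_pos": [0, 0, 0.025], "spin": 0.05, "hand": -1}, {"delta_pos": [0, 0, 0.025], "spin": 0.05, "hand": -1}, {"delta_pos": [0, 0, 0.025], "spin": 0.05, "hand": -1}, {"delta_pos": [0, 0, 0.025], "spin": 0.05, "hand": -1}, {"delta_pos": [0, 0, 0], "spin": 0, "hand": -1}])

```text
clock: 18.1
position: [0.5967, 0.0433, 0.1153]
ee_rot: [-180.0, -0.0, -58.5]
contact_force: [1.0, 0.4, 3.9]
width: 0.0089
gripper_force: 49.8
```

```bash
python3 chk.py
```

```text
18.1 [0.5967 0.0433 0.1153] [-1.7998e+02 -2.0000e-02 -5.8550e+01] [1.  0.4 3.9] [-0.07 -0.24  0.05] [ -3.  33.  84.  -0.  62. 145.]
shoulder 157 0.0688 ((598.2482299804688, 42.839900970458984), 35.96967315673828)
{98: 9, 99: 9, 100: 7, 101: 15, 102: 11, 103: 16, 104: 34, 105: 78, 106: 109, 107: 86, 108: 48, 109: 15, 110: 2, 111: 5, 112: 2, 113: 1, 114: 4, 115: 5, 116: 2, 117: 2, 118: 2, 119: 4, 120: 4, 121: 3, 122: 8, 123: 8, 124: 6, 125: 6, 126: 5, 127: 4, 128: 10, 129: 7, 130: 8}
lidtop 0.1066 ((597.5598754882812, 43.808692932128906), 32.48466873168945) rim above shoulder mm 1.5
tilt [0.001 0.   ]
```

send_rows(targets=[{"delta_pos": [0, 0, 0.025], "spin": 0.05, "hand": -1}, {"delta_pos": [0, 0, 0.025], "spin": 0.05, "hand": -1}, {"delta_pos": [0, 0, 0.025], "spin": 0.05, "hand": -1}, {"delta_pos": [0, 0, 0.025], "spin": 0.05, "hand": -1}, {"delta_pos": [0, 0, 0], "spin": 0, "hand": -1}])

```text
clock: 18.65
position: [0.5965, 0.0434, 0.1143]
ee_rot: [-180.0, 0.0, -70.0]
contact_force: [0.3, -0.2, 4.5]
width: 0.009
gripper_force: 49.8
```

send_rows(targets=[{"delta_pos": [0, 0, 0.025], "spin": 0.05, "hand": -1}, {"delta_pos": [0, 0, 0], "spin": 0, "hand": -1}])

```text
clock: 18.85
position: [0.5964, 0.0434, 0.114]
ee_rot: [180.0, 0.0, -72.9]
contact_force: [0.5, -0.6, 4.6]
width: 0.0087
gripper_force: 49.9
```

send_rows(targets=[{"delta_pos": [0, 0, 0.025], "spin": 0.04, "hand": -1}, {"delta_pos": [0, 0, 0], "spin": 0, "hand": -1}])

```text
clock: 19.05
position: [0.5964, 0.0434, 0.1138]
ee_rot: [180.0, 0.0, -75.2]
contact_force: [0.3, 1.0, 5.0]
width: 0.0093
gripper_force: 49.9
```

```bash
python3 chk.py
```

```text
19.05 [0.5964 0.0434 0.1138] [ 1.800e+02  1.000e-02 -7.517e+01] [0.3 1.  5. ] [-0.01 -0.06 -0.07] [ -3.  33.  84.   0.  62. 162.]
shoulder 153 0.0689 ((598.0258178710938, 43.040611267089844), 36.20610809326172)
{98: 9, 99: 9, 100: 8, 101: 14, 102: 18, 103: 54, 104: 77, 105: 119, 106: 80, 107: 30, 108: 6, 109: 4, 110: 2, 111: 3, 112: 5, 113: 4, 114: 7, 115: 1, 116: 2, 117: 1, 118: 6, 119: 2, 120: 6, 121: 4, 122: 5, 123: 6, 124: 4, 125: 6, 126: 7, 127: 8, 128: 5, 129: 8, 130: 10}
lidtop 0.1054 ((597.3399658203125, 45.074066162109375), 32.89345932006836) rim above shoulder mm 0.3
tilt [-0.004  0.   ]
```

send_rows(targets=[{"delta_pos": [0, 0, 0.02], "spin": 0.04, "hand": -1}, {"delta_pos": [0, 0, 0], "spin": 0, "hand": -1}])

```text
clock: 19.3
position: [0.5966, 0.0434, 0.1138]
ee_rot: [-180.0, -0.0, -77.5]
contact_force: [0.4, 0.4, 5.2]
width: 0.0088
gripper_force: 50.1
```

send_rows(targets=[{"delta_pos": [0, 0, 0.01], "spin": 0.04, "hand": -1}, {"delta_pos": [0, 0, 0], "spin": 0, "hand": -1}])

```text
clock: 19.5
position: [0.5966, 0.0433, 0.1138]
ee_rot: [-180.0, -0.0, -79.8]
contact_force: [-0.7, -0.1, 7.0]
width: 0.0089
gripper_force: 50.2
```

```bash
python3 chk.py
```

```text
19.5 [0.5966 0.0433 0.1138] [-1.7998e+02 -1.0000e-02 -7.9780e+01] [-0.7 -0.1  7. ] [-0.04  0.05 -0.07] [ -3.  33.  84.  -0.  62. 167.]
shoulder 161 0.0691 ((597.427978515625, 43.15559768676758), 35.95106887817383)
{98: 10, 99: 7, 100: 12, 101: 14, 102: 24, 103: 39, 104: 83, 105: 108, 106: 88, 107: 31, 108: 8, 109: 5, 110: 3, 111: 3, 112: 3, 113: 3, 114: 3, 115: 7, 116: 5, 117: 3, 118: 2, 119: 4, 120: 6, 121: 4, 122: 4, 123: 11, 124: 6, 125: 4, 126: 5, 127: 8, 128: 6, 129: 4, 130: 8}
lidtop 0.1054 ((597.7633056640625, 44.33434295654297), 32.4197998046875) rim above shoulder mm 0.3
tilt [-0. -0.]
```

The height has stopped falling while the force climbs slightly, and the rim is about 0.2 mm above the shoulder, so the lid is home. Letting go and backing off.

send_rows(targets=[{"delta_pos": [0, 0, -0.04], "spin": 0, "hand": -1}, {"delta_pos": [0, 0, 0], "spin": 0, "hand": 0}, {"delta_pos": [0, 0, 0], "spin": 0, "hand": 0}, {"delta_pos": [0, 0, 0], "spin": 0, "hand": 0}, {"delta_pos": [0, 0, 0], "spin": 0, "hand": 0}, {"delta_pos": [0, 0, 0], "spin": 0, "hand": 0}])

```text
clock: 20.15
position: [0.5964, 0.0434, 0.1136]
ee_rot: [180.0, 0.0, -79.9]
contact_force: [0.1, -0.2, -0.5]
width: 0.0428
gripper_force: 0.0
```

send_rows(targets=[{"delta_pos": [0, 0, -1], "spin": 0, "hand": 0}, {"delta_pos": [0, 0, -2], "spin": 0, "hand": 0}, {"delta_pos": [0, 0, -3], "spin": 0, "hand": 0}, {"delta_pos": [0, 0, -3], "spin": 0, "hand": 0}, {"delta_pos": [0, 0, -2], "spin": 0, "hand": 0}, {"delta_pos": [0, 0, 0], "spin": 0, "hand": 0}, {"delta_pos": [0, 0, 0], "spin": 0, "hand": 0}, {"delta_pos": [0, 0, 0], "spin": 0, "hand": 0}])

```text
clock: 20.95
position: [0.5958, 0.0434, 0.2226]
ee_rot: [179.9, 0.0, -79.9]
contact_force: [0.6, 0.4, 0.0]
width: 0.0426
gripper_force: 0.0
```

```bash
python3 chk.py; python3 -c "
from h import *
c=cams.read_camera('scene');cv2.imwrite('pics/end.png',c['img'])"
```

```text
20.95 [0.5958 0.0434 0.2226] [ 1.7988e+02  3.0000e-02 -7.9880e+01] [0.6 0.4 0. ] [-0.03  0.01  0.  ] [ -3.  28.  76.   0.  76. 167.]
shoulder 156 0.0691 ((597.8367309570312, 43.11343002319336), 35.99430847167969)
{98: 10, 99: 16, 100: 7, 101: 11, 102: 23, 103: 50, 104: 104, 105: 110, 106: 75, 107: 36, 108: 8, 109: 11, 110: 5, 111: 5, 112: 6, 113: 8, 114: 7, 115: 9, 116: 5, 117: 7, 118: 7, 119: 7, 120: 8, 121: 6, 122: 10, 123: 7, 124: 8, 125: 5, 126: 4, 127: 8, 128: 9, 129: 6, 130: 6}
lidtop 0.1053 ((597.3551635742188, 44.547359466552734), 32.42869567871094) rim above shoulder mm 0.2
tilt [ 0.001 -0.001]
```

View pics/end.png

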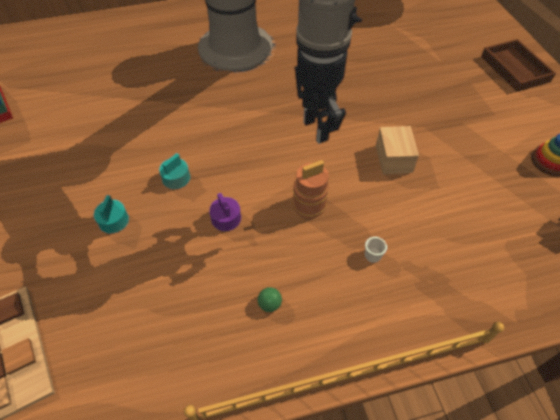

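The picture shows the lid seated level on the canister at (311,185), the gripper clear above it at (325,120), and everything else where it was.

```bash
python3 -c "
from h import *
print(ticket.sign_off())"
```

```text
the job is handed in; nothing more can be done
None
```

The copper lid is screwed home on the canister (rim measured about 0.2 mm above the shoulder, level) and released, and the job is handed in; it came down straight into the thread starts, so I skipped the backward turn.

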